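# Wedge the rocking work stand

### The arm

A 6-joint arm with a two-finger parallel gripper is mounted at the origin on the work surface. World frame = base frame: x ahead of the robot, y to its left, z up, the work surface at z = 0. Lengths are in m, angles in rad, forces in N, time in s.
With the tool pointing down it reaches from about 0.4 to 0.825 m from the base axis. Payload 7 kg.
Tool frame: the origin (TCP) lies on the mounting face of the last link; the fingertips stand 178 mm ahead of it and the grasp point (between the pads) lies 159 mm ahead of it; z points along the fingers, y is the direction in which the jaws open and shut (so a half turn about z gives the same grasp; the last joint's range is limited). The gripper opens to 88 mm and grips with 3 to 60 N. Pads are 19 mm wide; open, the fingers measure 130 mm over their backs; the gripper's body (78 mm by 193 mm) begins 47 mm behind the grasp point.
Start: joints at [-0.926, 0.359, 0.012, 0, -1.224, -0.288], TCP at [0.236, -0.632, 0.405] pointing down, gripper open.
Joint ranges: [-3.07, 3.07], [-1.43, 2.12], [-1.02, 1.25], [-3.03, 1.67], [-3.05, -0], [-3.03, 3.03]. Speed limits (rad/s): [2.39, 2.39, 3.01, 3.14, 3.14, 3.14].

### API

Orientations are given as [roll, pitch, yaw] about the fixed x, y, z axes, in that order (R = Rz(yaw) Ry(pitch) Rx(roll)).
In Python, from station import * gives the robot as it stands.
- The arm moves only by the tool arm_command, never from a script. Its argument "targets" is a list of rows, each a list of 3 entries, a list of its own where there are three numbers: the turn, a rotation vector about the world's x, y, z in rad, then the shift along the world's x, y, z in mm, then the closure, from 0 (fully open) to 1 (shut). In form: [[[wx, wy, wz], [tx, ty, tz], fingers], ...]. A call has 1 to 8 rows; each row shifts and turns the commanded pose from where the row before left it; what a row does not reach is not made up. A row lasts 1/10 s, in which the tool goes at most 50 mm and 8.59 degrees, less where a joint would pass 70% of its speed; a pose out of reach is approached as far as the arm can. A call with a gripper value outside its range is refused whole. The fingers move at their own pace and stop on an object; "squeeze" is the grip in N (left out, the last holds). Time passes only in rows, so rows that do not move let the fingers close. It gives the time, the measured TCP pose, the force and the opening at its end, in the units of the state.
- get_state(): the state, without advancing time (a new reading comes with each control period).
- grab_frame(name): name is "scene" or "side" or "wrist"; returns (picture, depth): 400x640x3 uint8, red, green, blue; 400x640 float32, m along the optical axis (not along the pixel's ray), 0 where there is no reading.
- camera_params(name): a dict with "mtx" (3x3 intrinsics, pixels), "eye" and "orientation" of the camera in the world. Camera axes: x right, y down, z forward; pixel columns grow to the right and rows downward; lengths in m; the calibration is good to about 2 mm. The wrist camera is an equidistant fisheye: a pixel r from the principal point sees the ray r / f radians off the axis. A picture is of the moment at which its call begins: read the wrist's pose just before it. camera_params takes no time and is no camera call; for the wrist camera it gives the pose at the moment of the call.
- job_done(): hands the job in, once; it reports no verdict.
The state is a dict: "t": time; "q": joint angles; "qd": joint speeds; "joint_efforts": joint torques, N m; "eef_pos": TCP position; "ee_rot": TCP orientation; "force": force on the tool from outside, world axes, zero at the start; "moment": the same for the moment, N m; "width": finger opening in m.
Only numpy, scipy, OpenCV 4.12 (cv2) and the standard library are available. Lean on these libraries where they do the work, as an engineer would, in place of code of your own. Each camera call takes 0.05 s, during which the arm holds its last target.

### The job

The low work stand on the bench rocks because one of its legs is short. Without picking anything up or shoving the stand out of place, push the wooden wedge, thin edge first, under the short leg just until the stand is level and no longer rocks, testing with your fingertips by pressing down on the corner over that leg. Finish still pressing firmly down on that corner, with the stand level and resting on the wedge, and leave the other things alone.

Things in the scene. Friction and masses are not known exactly. Their poses are not given: they have to be found in the camera images.
- stand: low plywood work stand, loose, about 0.9 kg: slab 220 (x) x 260 (y) x 20 mm, top 80 mm above the table, on four round dark legs, 28 mm across with rounded ends, at x +-85, y +-105 mm. The leg at x -85, y +105 is short; on the other three the stand rests level. A bent rust-brown metal guard on the slab (x 0 to 115, y -130 to 35) rises 62 mm above it. Origin: on the table under the slab's centre, z up
- corner (a point): point on the slab's top face (80 mm above the table when level) exactly over the middle of the short leg, marked by a small screw head, 25 mm in from both slab edges; press here to feel the rocking. More than about 2 N tips the stand about the diagonal through the two neighbouring legs until the short leg lands: this corner, 132 mm from that diagonal, sinks by as much as the leg is short
- leg_foot (a point): point at table level on the short leg's axis, 80 mm under the corner point and fixed to the stand: where the leg's end would be if it were full length. The real end, a dome of 14 mm radius, hangs an unknown 5 to 12 mm above it
- wedge: plain wooden wedge lying flat, 60 g, 120 mm long (its x), 46 mm wide (y). Top slopes evenly from 19 mm high at the thick end (x -60 mm) to 2 mm at the thin edge (x +60 mm). Origin: middle of its underside; +x points to the thin edge, z up. It starts beside the stand on the stand's +y side, thin edge 30 to 75 mm from the short leg's axis and roughly towards it, up to 0.2 rad askew
- tin: closed round tin, 84 mm diameter, 85 mm high; a bystander, to be left alone. Origin: underside.
- packer: flat rectangular wooden block 60 x 40 x 12 mm, not tapered; it is not the wedge; a bystander, to be left alone. Origin: underside.
- wire_brush: wire brush, 200 mm long, 34 mm high, lying bristles down; a bystander, to be left alone. Origin: underside.
- sanding_block: cork sanding block 110 x 60 x 28 mm; a bystander, to be left alone. Origin: underside.
- screwdriver: screwdriver lying flat; a bystander, to be left alone. Origin: underside.
- oil_bottle: white bottle with a black cap, 56 mm diameter, 120 mm high; a bystander, to be left alone. Origin: underside.
- wrench: steel wrench lying flat; a bystander, to be left alone. Origin: underside.
Mind the look-alikes: they are no part of the job. What is shaped like the wedge but blue or yellow is not meant.

How it is judged:
At the end, for the whole second after the job is handed in: Fingers press on the corner over the short leg (within 45 mm, over 4 N); the wedge is under that leg (its middle within 55 mm of the leg's axis) and carries over 2.5 N; so pressed, the stand is within 0.012 rad of level; stand and wedge are at rest (angle between stand's own z axis and vertical below 0.012 rad and contact force between the fingers and stand above 4 N and contact force between wedge and stand above 2.5 N and horizontal distance between wedge and corner below 0.055 m and horizontal distance between the grasp point and corner below 0.045 m and linear speed of each of stand, wedge below 0.02 m/s); the arm keeps its last pose, push and grip.
It fails at once if the wedge is lifted or tipped up (height (world z) of wedge above 0.02 m or angle between wedge's own z axis and vertical above 0.35 rad).
It fails at once if the stand is lifted, tipped over, or shoved more than 40 mm (height (world z) of stand above 0.02 m or angle between stand's own z axis and vertical above 0.25 rad or distance of stand from where it was at the start of the episode above 0.04 m).
It fails at once if a bystander is moved by more than 40 mm (distance of any of tin, packer, wire_brush, sanding_block, screwdriver, oil_bottle, wrench from where it was at the start of the episode above 0.04 m).
It also fails if it takes over 51 s, if anything falls off the work surface, if the arm or the gripper's body presses on something with over 40 N, if the wrist force passes 120 N, or if a joint passes its speed limit or range.

## Working session

There is one attempt and no reset: what is moved stays moved. The work goes in short steps, Python scripts to look and compute and a tool call to move; the robot and the scene stay as the last step left them, time stands still between calls to the robot, and variables do not carry over. Pictures are saved under pics/ and viewed, and the job is handed in when it is done.

Besides the shell and the picture viewer there is one more tool, called after "Request:" as name(argument=value, ...), one argument or row to a line, values as JSON. arm_command: Moves the arm, as the interface text tells. Its arguments: {"type":"object","properties":{"targets":{"type":"array"},"squeeze":{"type":"number"}},"required":["targets"]}

```bash
mkdir -p pics
python3 - <<'E'
from station import *
import cv2,numpy as np
print(get_state())
for n in ["scene","side","wrist"]:
    p=camera_params(n);print(n,p)
    im,d=grab_frame(n)
    cv2.imwrite(f"pics/{n}0.png",im[:,:,::-1]); np.save(f"pics/{n}0.npy",d)
E
```

```text
{'t': 0.0, 'q': array([-9.25880874e-01,  3.59400693e-01,  1.10668830e-02, -3.71919694e-04,
       -1.22407840e+00, -2.88094628e-01]), 'qd': array([ 1.33358888e-03,  3.79366427e-05, -7.72355901e-04, -1.30895247e-03,
       -3.82682329e-04,  6.34065806e-04]), 'joint_efforts': array([ 1.41250261e-03, -5.82724857e+01,  2.93059909e+01,  6.99716270e+00,
        6.90697329e-03, -1.72044456e-04]), 'eef_pos': array([ 0.23571094, -0.63230588,  0.40371307]), 'ee_rot': array([ 3.13994402e+00, -1.23943434e-04, -2.78489839e+00]), 'force': array([-0.89138026,  0.02706645,  0.26997323]), 'moment': array([-0.03576747,  0.02960328,  0.00265914]), 'width': 0.0877244273405765}
scene {'mtx': array([[492.17852724,   0.        , 322.42468735],
       [  0.        , 492.17852724, 203.28242288],
       [  0.        ,   0.        ,   1.        ]]), 'eye': array([1.44075532, 0.45971128, 1.1511708 ]), 'orientation': array([-2.37460573, -0.01900981,  1.98520193])}
side {'mtx': array([[433.86110781,   0.        , 313.2999106 ],
       [  0.        , 433.86110781, 196.49714688],
       [  0.        ,   0.        ,   1.        ]]), 'eye': array([-0.20017675,  1.05856217,  0.78669271]), 'orientation': array([-2.09771826,  0.00756467, -2.53524549])}
wrist {'mtx': array([[309.70691629,   0.        , 322.66878234],
       [  0.        , 309.70691629, 201.82376196],
       [  0.        ,   0.        ,   1.        ]]), 'eye': array([ 0.16411561, -0.65853728,  0.38174351]), 'orientation': array([ 2.85758553e+00, -2.20166839e-03,  1.92628716e+00])}
```

View pics/scene0.png

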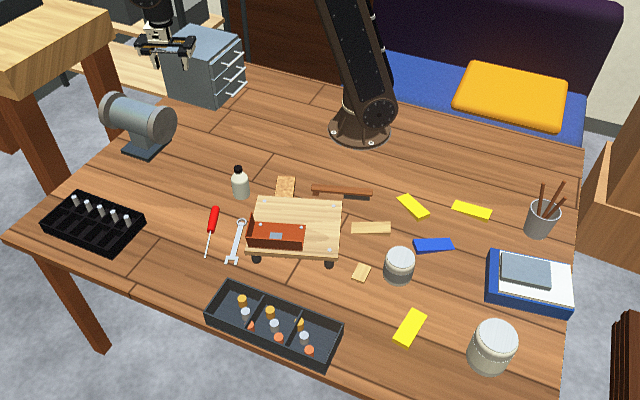

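View pics/side0.png

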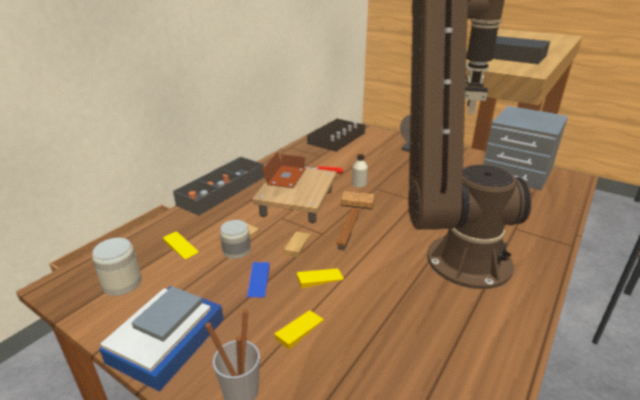

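View pics/wrist0.png

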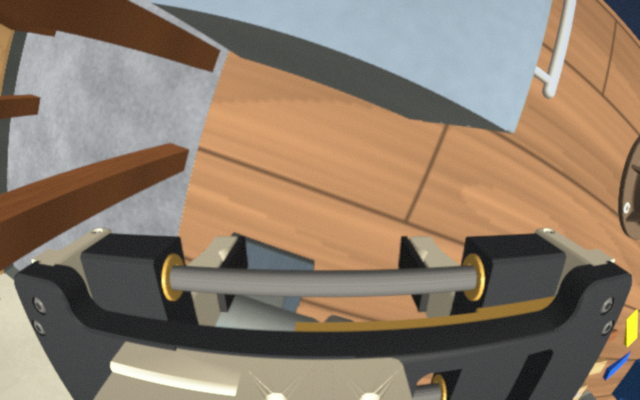

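The scene view shows the stand at (295,225), the natural-wood wedge at (370,228), the packer at (361,272) and the tin at (399,265). I'll zoom in and measure.

```bash
cat > h.py <<'E'
from station import *
import cv2,numpy as np
from scipy.spatial.transform import Rotation as R
def cloud(n,d,p=None):
    p=p or camera_params(n);K=p["mtx"];v,u=np.mgrid[:400,:640]
    P=np.stack([(u-K[0,2])/K[0,0]*d,(v-K[1,2])/K[1,1]*d,d],-1)
    return P@R.from_euler('xyz',p["orientation"]).as_matrix().T+p["eye"]
E
python3 - <<'E'
from h import *
for n,(a,b,c,e) in {"scene":(180,290,220,440),"side":(140,260,230,380)}.items():
    im=cv2.imread(f"pics/{n}0.png");d=np.load(f"pics/{n}0.npy")
    cv2.imwrite(f"pics/{n}0z.png",cv2.resize(im[a:b,c:e],None,fx=3.6 if n=="scene" else 5,fy=3.6 if n=="scene" else 5,interpolation=cv2.INTER_CUBIC))
    P=cloud(n,d)
    pts=[(310,215),(335,205),(330,250),(360,228),(385,228),(361,272),(399,250),(350,215),(300,270)] if n=="scene" else [(300,190),(325,175),(297,243),(250,230)]
    for u,v in pts: print(n,u,v,P[v,u].round(4))
E
```

```text
scene 310 215 [0.5431 0.0469 0.0757]
scene 335 205 [0.4807 0.1009 0.083 ]
scene 330 250 [0.6422 0.1537 0.0788]
scene 360 228 [0.4713 0.1837 0.0077]
scene 385 228 [0.4505 0.2563 0.0208]
scene 361 272 [0.6293 0.246  0.0126]
scene 399 250 [0.5687 0.3294 0.0867]
scene 350 215 [0.4278 0.1338 0.0013]
scene 300 270 [ 6.862e-01  8.140e-02 -6.000e-04]
side 300 190 [0.5606 0.0489 0.0772]
side 325 175 [ 0.5511 -0.0883  0.0773]
side 297 243 [0.4466 0.2221 0.0112]
side 250 230 [0.6079 0.252  0.0131]
```

View pics/scene0z.png

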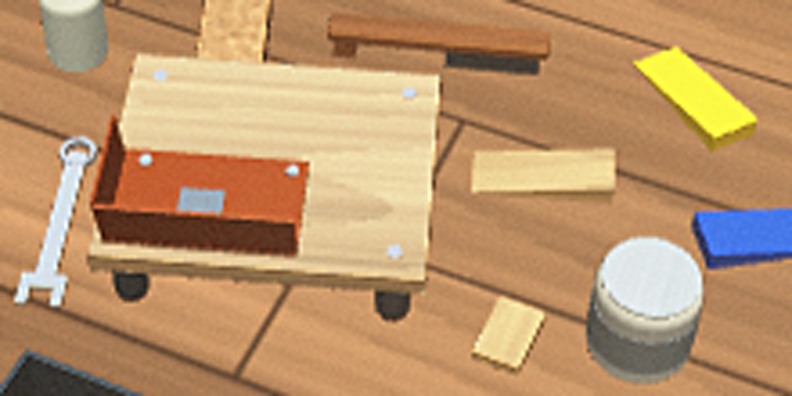

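View pics/side0z.png

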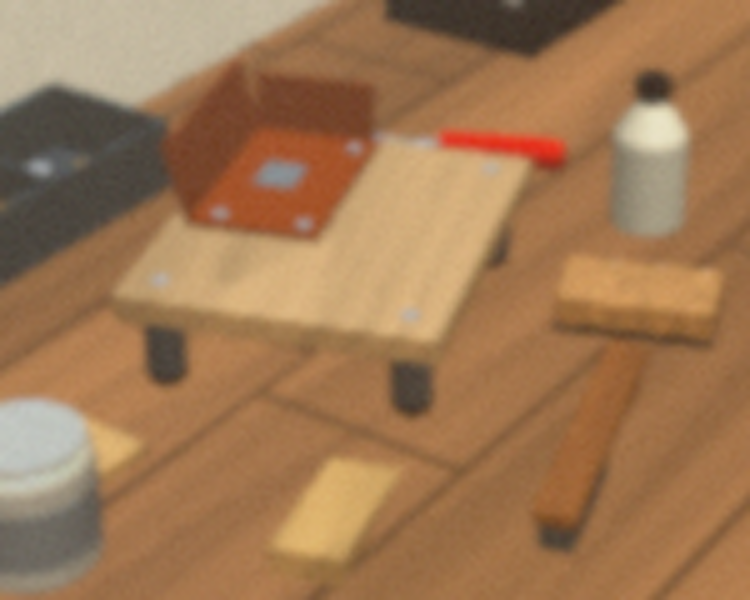

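```bash
cat >> h.py <<'E'
def ray(n,u,v,z):
    p=camera_params(n);d=R.from_euler('xyz',p["orientation"]).apply(np.linalg.solve(p["mtx"],[u,v,1.]))
    return p["eye"]+d*(z-p["eye"][2])/d[2]
def proj(n,X):
    p=camera_params(n);c=R.from_euler('xyz',p["orientation"]).inv().apply(np.atleast_2d(X)-p["eye"])
    q=c@p["mtx"].T;return q[:,:2]/q[:,2:]
WV=np.array([[x,y,z] for x,h in((-.06,.019),(.06,.002)) for y in(-.023,.023) for z in(0,h)])
def wpts(s):
    c,sn=np.cos(s[2]),np.sin(s[2]);return WV@np.array([[c,-sn,0],[sn,c,0],[0,0,1]]).T+[s[0],s[1],0]
E
python3 - <<'E'
from h import *
from scipy.optimize import minimize
for n,L in {"scene":[(333.3,205.8),(264.4,201.1),(329.2,250)],"side":[(312,202.8),(262,195.8),(328,173.4)]}.items():
    for u,v in L: print(n,ray(n,u,v,.08).round(4))
M={}
for n,(u0,v0,u1,v1) in {"scene":(345,215,400,242),"side":(275,225,315,262)}.items():
    im=cv2.imread(f"pics/{n}0.png")
    lab=cv2.cvtColor(im,cv2.COLOR_BGR2LAB).astype(float)
    b=im[v0:v1,u0:u1].reshape(-1,3).astype(np.float32)
    m=np.zeros((400,640),np.uint8)
    _,l,c=cv2.kmeans(b,2,None,(3,30,.1),5,0); k=c.sum(1).argmax()
    mm=(l.reshape(v1-v0,u1-u0)==k).astype(np.uint8)
    N,lb,st,_=cv2.connectedComponentsWithStats(mm); j=1+st[1:,4].argmax()
    m[v0:v1,u0:u1]=lb==j; M[n]=m; print(n,st[j])
    ys,xs=np.where(m)
S=4
def cost(s):
    t=0
    for n,m in M.items():
        h=np.zeros((400*S,640*S),np.uint8);cv2.fillConvexPoly(h,cv2.convexHull(((proj(n,wpts(s))+.5)*S).astype(np.float32)).astype(np.int32),1)
        h=cv2.resize(h.astype(np.float32),(640,400),interpolation=cv2.INTER_AREA)
        t+=np.abs(h-m).sum()/m.sum()
    return t
for ya in(-1.6,-1.3,-1.9):
    r=minimize(cost,[.46,.22,ya],method="Nelder-Mead",options=dict(initial_simplex=[[.46,.22,ya],[.47,.22,ya],[.46,.23,ya],[.46,.22,ya+.15]],xatol=1e-4,fatol=1e-4))
    print(r.x.round(4),r.fun)
s=r.x
for n,m in M.items():
    im=cv2.imread(f"pics/{n}0.png"); big=cv2.resize(im,None,fx=8,fy=8)
    q=((proj(n,wpts(s))+.5)*8).astype(int)
    cv2.polylines(big,[cv2.convexHull(q.astype(np.int32))],True,(0,0,255),2)
    c=q.mean(0).astype(int);cv2.imwrite(f"pics/{n}fit.png",big[c[1]-200:c[1]+200,c[0]-300:c[0]+300])
E
```

```text
scene [0.4832 0.0965 0.08  ]
scene [ 0.5526 -0.1006  0.08  ]
scene [0.644 0.152 0.08 ]
side [0.4773 0.0983 0.08  ]
side [0.6374 0.1531 0.08  ]
side [ 0.5463 -0.1004  0.08  ]
scene [  6   6  40  13 437]
side [  9   7  26  20 295]
[ 0.4554  0.2115 -1.2153] 0.6542111080944808
[ 0.4551  0.2114 -1.2353] 0.6610382810378932
[ 0.4557  0.2101 -1.232 ] 0.6647156071830276
```

```bash
python3 -c "
import cv2,numpy as np
cv2.imwrite('pics/fit.png',cv2.resize(np.vstack([cv2.imread('pics/scenefit.png'),cv2.imread('pics/sidefit.png')]),None,fx=.75,fy=.75))"
```

```text
(no output)
```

View pics/fit.png

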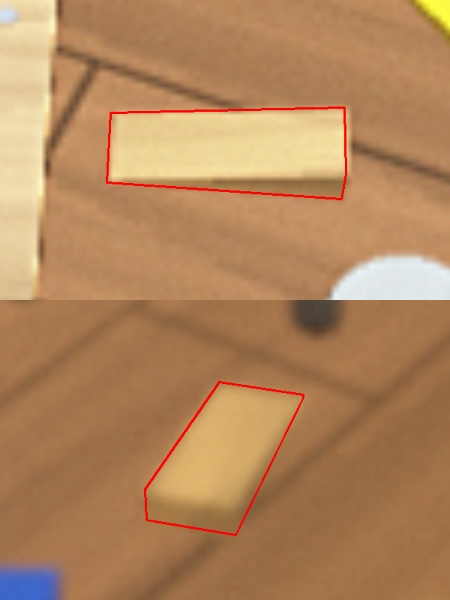

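The stand is yawed about 0.34 rad, with the corner near (0.480, 0.098). The wedge centre is near (0.455, 0.211), pointing the same way as the stand's -y axis. I'll go over the corner, look with the wrist camera, then press to measure how short the leg is.

Request:
arm_command(
  targets=[
    [[0,0,0.078],[12,36.5,0],1],
    [[0,0,0.078],[12,36.5,0],1],
    [[0,0,0.078],[12,36.5,0],1],
    [[0,0,0.078],[12,36.5,0],1],
    [[0,0,0.078],[12,36.5,0],1],
    [[0,0,0.078],[12,36.5,0],1],
    [[0,0,0.078],[12,36.5,0],1],
    [[0,0,0.078],[12,36.5,0],1],
  ],
  squeeze=20,
)

```text
t: 0.95
eef_pos: [0.3318, -0.339, 0.4046]
ee_rot: [3.142, 0.0, -2.158]
force: [1.6, 0.5, -0.2]
width: 0.0295
```

Request:
arm_command(
  targets=[
    [[0,0,0.078],[12,36.5,0],1],
    [[0,0,0.078],[12,36.5,0],1],
    [[0,0,0.078],[12,36.5,0],1],
    [[0,0,0.078],[12,36.5,0],1],
    [[0,0,0.078],[12,36.5,0],1],
    [[0,0,0.078],[12,36.5,0],1],
    [[0,0,0.078],[12,36.5,0],1],
    [[0,0,0.078],[12,36.5,0],1],
  ],
)

```text
t: 1.75
eef_pos: [0.4277, -0.0469, 0.4048]
ee_rot: [-3.141, 0.0, -1.533]
force: [2.3, -0.7, 0.1]
width: 0.0007
```

Request:
arm_command(
  targets=[
    [[0,0,0.078],[12,36.5,0],1],
    [[0,0,0.078],[12,36.5,0],1],
    [[0,0,0.078],[12,36.5,0],1],
    [[0,0,0.078],[12,36.5,0],1],
    [[0,0,0],[0,0,0],1],
    [[0,0,0],[0,0,0],1],
  ],
)

```text
t: 2.35
eef_pos: [0.4757, 0.0983, 0.4041]
ee_rot: [3.14, -0.0, -1.224]
force: [-0.6, -0.1, 0.3]
width: 0.0006
```

Run:
```python
from h import *
p=camera_params("wrist");im,d=grab_frame("wrist")
np.savez("pics/w1.npz",d=d,**p);cv2.imwrite("pics/w1.png",im[:,:,::-1]);print(p["eye"],get_state()["eef_pos"])
```

```text
[0.5009179  0.02723887 0.38205267] [0.47548888 0.09756051 0.40426875]
```

View pics/w1.png

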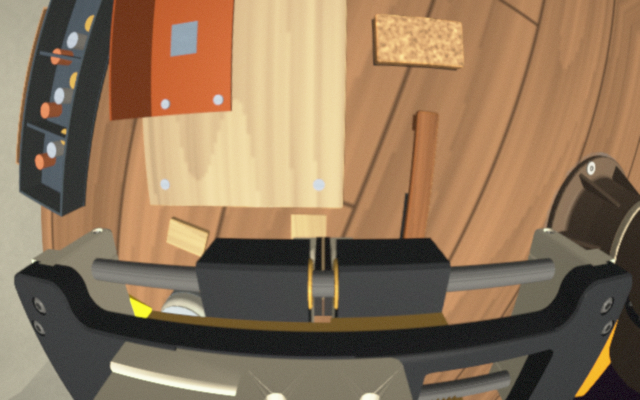

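```bash
cat >> h.py <<'E'
def wray(p,u,v,z):
    K=p["mtx"];x=(u-K[0,2])/K[0,0];y=(v-K[1,2])/K[1,1];r=np.hypot(x,y)
    d=R.from_euler('xyz',p["orientation"]).apply([np.sin(r)*x/r,np.sin(r)*y/r,np.cos(r)])
    return p["eye"]+d*(z-p["eye"][2])/d[2]
E
python3 - <<'E'
from h import *
f=np.load("pics/w1.npz");p={k:f[k] for k in f.files if k!="d"}
im=cv2.imread("pics/w1.png");z=cv2.resize(im[150:250,140:360],None,fx=3.6,fy=3.6,interpolation=cv2.INTER_CUBIC);cv2.imwrite("pics/w1z.png",z)
for nm,u,v,h in [("corner",318.5,185,.08),("scr2",165,185,.08),("thinL",292,214.5,.002),("thinR",326,214.5,.002),("edge",318,206.5,.08),("slabcornerR",343,208,.08)]: print(nm,wray(p,u,v,h).round(4), f["d"][int(v),int(u)])
E
```

```text
corner [0.4804 0.0952 0.08  ] 0.31173125
scr2 [0.6395 0.1507 0.08  ] 0.3101999
thinL [0.4943 0.1614 0.002 ] 0.40463993
thinR [0.4528 0.1464 0.002 ] 0.40480343
edge [0.4733 0.1166 0.08  ] 0.3196295
slabcornerR [0.4487 0.1094 0.08  ] 0.40212297
```

View pics/w1z.png

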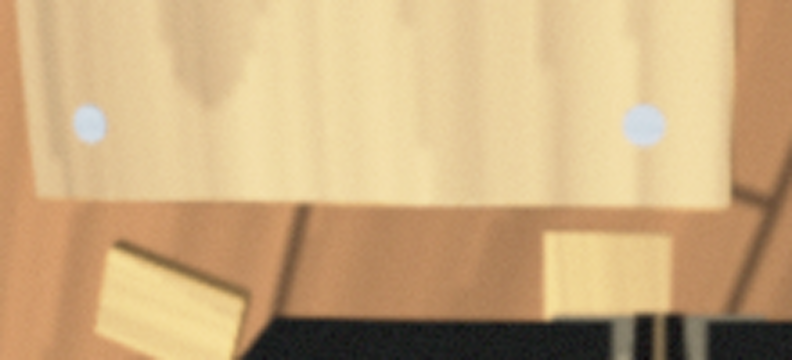

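The leg sits about 15 mm to the -x side of the wedge's axis. Next is the corner press test.

Request:
arm_command(
  targets=[
    [[0,0,0],[2,-1,-40],1],
    [[0,0,0],[2,-1,-45],1],
    [[0,0,0],[1,0,-40],1],
    [[0,0,0],[0,0,-12],1],
    [[0,0,0],[0,0,-4],1],
    [[0,0,0],[0,0,0],1],
  ],
)

```text
t: 3.0
eef_pos: [0.4807, 0.0948, 0.2638]
ee_rot: [3.141, -0.0, -1.226]
force: [0.2, -0.5, 0.5]
width: 0.0003
```

Request:
arm_command(
  targets=[
    [[0,0,0],[0,0,-2],1],
    [[0,0,0],[0,0,-2],1],
    [[0,0,0],[0,0,0],1],
  ],
)

```text
t: 3.3
eef_pos: [0.4808, 0.0956, 0.2603]
ee_rot: [-3.14, 0.0, -1.225]
force: [-1.0, 0.5, 0.1]
width: 0.0005
```

Request:
arm_command(
  targets=[
    [[0,0,0],[0,0,-2],1],
    [[0,0,0],[0,0,0],1],
  ],
)

```text
t: 3.5
eef_pos: [0.4808, 0.0957, 0.2578]
ee_rot: [-3.141, 0.0, -1.225]
force: [0.8, 0.1, 1.6]
width: 0.0005
```

Request:
arm_command(
  targets=[
    [[0,0,0],[0,0,-2],1],
    [[0,0,0],[0,0,-2],1],
    [[0,0,0],[0,0,0],1],
  ],
)

```text
t: 3.8
eef_pos: [0.4806, 0.0956, 0.2534]
ee_rot: [3.141, 0.0, -1.225]
force: [-1.4, 1.1, 1.5]
width: 0.0004
```

Request:
arm_command(
  targets=[
    [[0,0,0],[0,0,-1],1],
    [[0,0,0],[0,0,0],1],
  ],
)

```text
t: 4.0
eef_pos: [0.4806, 0.0956, 0.2531]
ee_rot: [3.141, 0.0, -1.225]
force: [-4.6, 2.1, 9.3]
width: 0.0006
```

Request:
arm_command(
  targets=[
    [[0,0,0],[0,0,-1],1],
    [[0,0,0],[0,0,0],1],
  ],
)

```text
t: 4.2
eef_pos: [0.4806, 0.0956, 0.2528]
ee_rot: [-3.142, -0.0, -1.224]
force: [-9.3, 0.7, 17.8]
width: 0.0005
```

Request:
arm_command(
  targets=[
    [[0,0,0],[0,0,-1],1],
    [[0,0,0],[0,0,0],1],
  ],
)

```text
t: 4.4
eef_pos: [0.4805, 0.0957, 0.2526]
ee_rot: [-3.141, -0.0, -1.224]
force: [-12.4, 1.4, 27.3]
width: 0.0007
```

The stand sinks from about 0.258 to 0.253 TCP height, so the leg is about 5 mm short. That puts the wedge thin edge about 23 mm past the leg axis. I'll lift off and check the tin's clearance.

Run:
```python
from h import *
print(ray("scene",400.5,256.4,.085))
print(ray("side",230+30/5,140+442/5,.085))
```

```text
[0.58694023 0.33969231 0.085     ]
[0.57149424 0.343399   0.085     ]
```

Request:
arm_command(
  targets=[
    [[0,0,0],[0,0,10],1],
    [[0,0,0],[-5,10,40],1],
    [[0,0,0],[-10,40,20],1],
    [[0,0,0],[-14,45,0],1],
    [[0,0,0],[-14,45,0],1],
    [[0,0,0],[-12,46,0],1],
    [[0,0,0],[0,6,0],1],
    [[0,0,0],[0,0,0],1],
  ],
)

```text
t: 5.2
eef_pos: [0.4254, 0.2889, 0.3204]
ee_rot: [3.141, -0.0, -1.222]
force: [0.3, -0.5, -0.3]
width: 0.0001
```

Run:
```python
from h import *
p=camera_params("wrist");im,d=grab_frame("wrist")
np.savez("pics/w2.npz",d=d,**p);cv2.imwrite("pics/w2.png",im[:,:,::-1]);print(p["eye"],get_state()["eef_pos"])
```

```text
[0.45073121 0.21785253 0.29833195] [0.4255414  0.28767243 0.32029546]
```

View pics/w2.png

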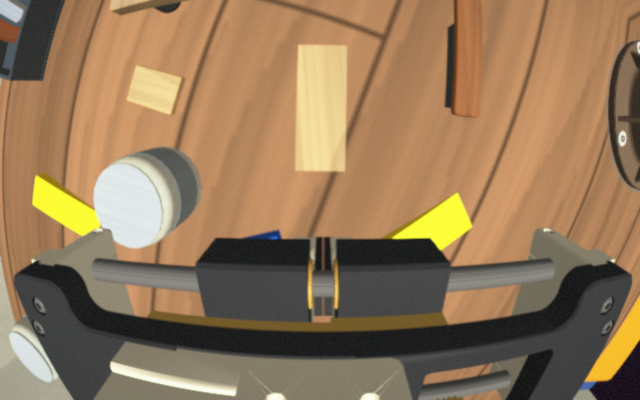

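Run:
```python
from h import *
f=np.load("pics/w2.npz");p={k:f[k] for k in f.files if k!="d"}
P=[wray(p,u,v,z) for u,v,z in [(298,45,.002),(346.5,45,.002),(295,171,.019),(345.5,171,.019)]]
for q in P: print(q.round(4))
thin=(P[0]+P[1])/2;thick=(P[2]+P[3])/2;d=(thin-thick)[:2];print("len",np.linalg.norm(d),"yaw",np.arctan2(d[1],d[0]),thin,thick,np.linalg.norm(P[0]-P[1]),np.linalg.norm(P[2]-P[3]))
d/=np.linalg.norm(d);n=np.array([-d[1],d[0]])
leg=np.array([.4804,.0955]);r=leg-thin[:2];print("along",r@d,"lat",r@n, "d",d,"n",n)
t=get_state()["eef_pos"][:2]-thick[:2];print("tool rel thick",t@d,t@n)
print("tin",wray(p,133,205,.085))
```

```text
[0.4953 0.1626 0.002 ]
[0.4523 0.1471 0.002 ]
[0.4567 0.2756 0.019 ]
[0.4131 0.2598 0.019 ]
len 0.11936381781491327 yaw -1.2388967590957356 [0.47381307 0.15485991 0.002     ] [0.43491962 0.26770946 0.019     ] 0.04565348031933157 0.04636571752485626
along 0.05826662920419268 lat -0.013114355777353709 d [ 0.32583951 -0.9454251 ] n [0.9454251  0.32583951]
tool rel thick -0.02192928781220892 -0.0023616846370229966
tin [0.57576116 0.3323975  0.085     ]
```

The wedge measures 119 x 46 mm, which matches, with its thin edge 58 mm short of the leg and 13 mm to the side. I'll lower behind the thick end and push obliquely.

Request:
arm_command(
  targets=[
    [[0,0,-0.017],[5,2,-40],1],
    [[0,0,0],[0,0,-45],1],
    [[0,0,0],[0,0,-40],1],
    [[0,0,0],[0,0,-10],1],
    [[0,0,0],[0,0,0],1],
  ],
)

```text
t: 5.75
eef_pos: [0.4309, 0.2882, 0.1847]
ee_rot: [3.139, -0.002, -1.243]
force: [0.8, 0.4, 1.6]
width: 0.0005
```

Request:
arm_command(
  targets=[
    [[0,0,0],[1.6,-4.7,0],1],
    [[0,0,0],[1.3,-3.8,0],1],
    [[0,0,0],[1,-2.8,0],1],
    [[0,0,0],[0.4,-5.2,0],1],
    [[0,0,0],[0.4,-5.2,0],1],
    [[0,0,0],[0.4,-5.2,0],1],
    [[0,0,0],[0.4,-5.2,0],1],
    [[0,0,0],[0,0,0],1],
  ],
)

```text
t: 6.55
eef_pos: [0.4361, 0.2566, 0.1856]
ee_rot: [3.141, -0.0, -1.242]
force: [0.0, -0.2, 0.1]
width: 0.0005
```

Run:
```python
from h import *
p=camera_params("wrist");im,d=grab_frame("wrist")
np.savez("pics/w3.npz",d=d,**p);cv2.imwrite("pics/w3.png",im[:,:,::-1]);print(p["eye"],get_state()["eef_pos"],get_state()["force"])
```

```text
[0.45996479 0.18506684 0.16351274] [0.43615538 0.25690335 0.18555762] [ 0.0225184   0.14271692 -0.49649327]
```

View pics/w3.png

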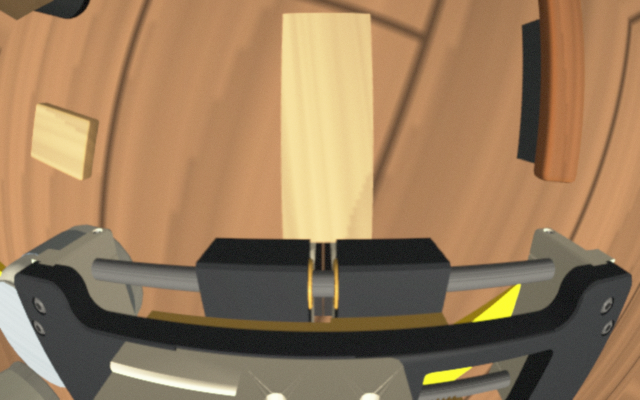

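```bash
cat > m.py <<'E'
from h import *
import sys
def meas(fn,a,b):
    f=np.load(fn);p={k:f[k] for k in f.files if k!="d"}
    A=wray(p,*a,.002);B=wray(p,*b,.002);e=(A-B)[:2];t=((A+B)/2)[:2];e/=np.linalg.norm(e);d=np.array([e[1],-e[0]])
    leg=np.array([.4804,.0955]);r=leg-t;print("w",np.linalg.norm(A-B),"thin",t,"yaw",np.arctan2(d[1],d[0]),"along",r@d,"lat",r@e)
    s=get_state()["eef_pos"][:2]-(t-.12*d);print("tool rel thick",s@d,s@e)
E
python3 -c "
from m import *
meas('pics/w3.npz',(283,13.5),(371,13))"
```

```text
w 0.04580063465061891 thin [0.47533406 0.13223205] yaw -1.2309604658316657 along 0.03631996341164493 lat -0.007467765193540872
tool rel thick -0.010600796825244129 0.004618952806239942
```

Request:
arm_command(
  targets=[
    [[0,0,0],[0.2,-4.3,0],1],
    [[0,0,0],[0.2,-4.4,0],1],
    [[0,0,0],[0.2,-4.3,0],1],
    [[0,0,0],[0.2,-4.4,0],1],
    [[0,0,0],[0.2,-4.3,0],1],
    [[0,0,0],[0.2,-4.4,0],1],
    [[0,0,0],[0,0,0],1],
  ],
)

```text
t: 7.3
eef_pos: [0.4373, 0.2306, 0.1856]
ee_rot: [3.141, -0.0, -1.242]
force: [-0.3, -0.1, -0.4]
width: 0.0005
```

Run:
```python
from h import *
p=camera_params("wrist");im,d=grab_frame("wrist")
np.savez("pics/w4.npz",d=d,**p);cv2.imwrite("pics/w4.png",im[:,:,::-1]);print(p["eye"],get_state()["eef_pos"],get_state()["force"])
```

```text
[0.46120448 0.15910072 0.16352681] [0.43740588 0.23093152 0.18564548] [-0.31867841  0.73859855  0.59541348]
```

View pics/w4.png

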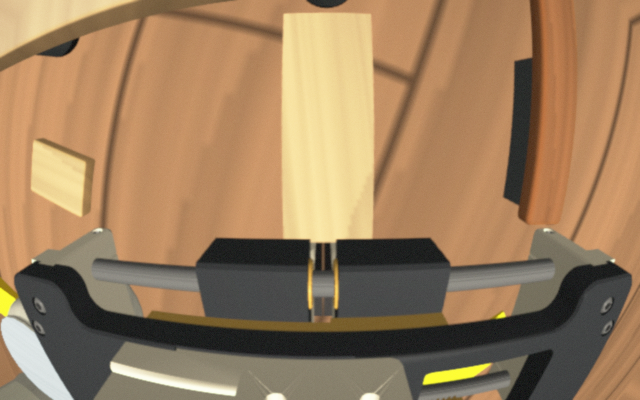

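```bash
python3 -c "
from m import *
meas('pics/w4.npz',(283.5,13.5),(371,13))"
```

```text
w 0.04554034104579585 thin [0.47646835 0.10625292] yaw -1.2306147581953972 along 0.011448537223790993 lat 0.00011854015492387493
tool rel thick -0.01056729983852063 0.004776082985939277
```

Request:
arm_command(
  targets=[
    [[0,0,0],[1.6,-4.7,0],1],
    [[0,0,0],[1.6,-4.7,0],1],
    [[0,0,0],[1.6,-4.7,0],1],
    [[0,0,0],[1.6,-4.7,0],1],
    [[0,0,0],[1.6,-4.7,0],1],
    [[0,0,0],[1,-2.8,0],1],
    [[0,0,0],[0,0,0],1],
  ],
)

```text
t: 8.05
eef_pos: [0.4465, 0.2045, 0.1856]
ee_rot: [3.141, -0.0, -1.242]
force: [-0.7, -0.4, -0.1]
width: 0.0006
```

Request:
arm_command(
  targets=[
    [[0,0,0],[0.7,-1.9,0],1],
    [[0,0,0],[0,0,0],1],
  ],
)

```text
t: 8.25
eef_pos: [0.4471, 0.2029, 0.1856]
ee_rot: [3.141, -0.0, -1.242]
force: [-0.2, 0.2, -0.2]
width: 0.0007
```

Request:
arm_command(
  targets=[
    [[0,0,0],[0.7,-1.9,0],1],
    [[0,0,0],[0,0,0],1],
  ],
)

```text
t: 8.45
eef_pos: [0.4478, 0.2011, 0.1856]
ee_rot: [3.141, -0.0, -1.242]
force: [-0.9, 0.4, -0.1]
width: 0.0007
```

Request:
arm_command(
  targets=[
    [[0,0,0],[0.7,-1.9,0],1],
    [[0,0,0],[0,0,0],1],
  ],
)

```text
t: 8.65
eef_pos: [0.4486, 0.1993, 0.1857]
ee_rot: [-3.141, 0.0, -1.242]
force: [0.9, -0.2, 0.1]
width: 0.0004
```

Request:
arm_command(
  targets=[
    [[0,0,0],[0.7,-1.9,0],1],
    [[0,0,0],[0,0,0],1],
  ],
)

```text
t: 8.85
eef_pos: [0.4493, 0.1975, 0.1857]
ee_rot: [-3.141, 0.0, -1.242]
force: [-1.0, 2.2, -0.6]
width: 0.0008
```

Run:
```python
from h import *
p=camera_params("wrist");im,d=grab_frame("wrist")
np.savez("pics/w5.npz",d=d,**p);cv2.imwrite("pics/w5.png",im[:,:,::-1]);print(p["eye"],get_state()["eef_pos"],get_state()["force"])
```

```text
[0.47324365 0.12599144 0.1635869 ] [0.44930084 0.19749388 0.18568061] [-0.78129419  1.90160832 -0.495485  ]
```

View pics/w5.png

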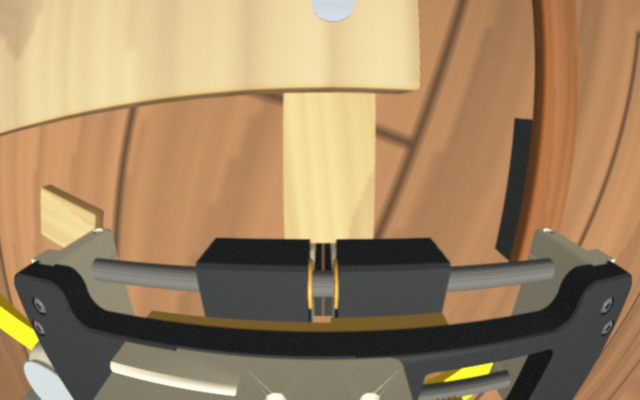

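A contact force of about 2 N appears at 24 mm insertion, where the wedge is 5.4 mm high. That matches the press test. I'll nudge it slightly further, retreat and press the corner.

Request:
arm_command(
  targets=[
    [[0,0,0],[0.5,-1.4,0],1],
    [[0,0,0],[0,0,0],1],
  ],
)

```text
t: 9.1
eef_pos: [0.4497, 0.1961, 0.1857]
ee_rot: [-3.141, 0.0, -1.242]
force: [-1.0, 2.5, 0.1]
width: 0.0006
```

Request:
arm_command(
  targets=[
    [[0,0,0],[-4,11,0],1],
    [[0,0,0],[0,10,30],1],
    [[0,0,0],[0,0,45],1],
    [[0,0,0],[5,-20,40],1],
    [[0,0,0],[10,-45,0],1],
    [[0,0,0],[13,-45,-20],1],
    [[0,0,0],[5,-10,-10],1],
    [[0,0,0],[0,0,0],1],
  ],
)

```text
t: 9.9
eef_pos: [0.4781, 0.0963, 0.2697]
ee_rot: [3.139, -0.001, -1.245]
force: [0.7, -0.7, 0.1]
width: 0.0003
```

Request:
arm_command(
  targets=[
    [[0,0,0],[1,0,-5],1],
    [[0,0,0],[1,-1,-4],1],
    [[0,0,0],[0,0,-1.5],1],
    [[0,0,0],[0,0,0],1],
  ],
)

```text
t: 10.3
eef_pos: [0.4804, 0.0976, 0.2603]
ee_rot: [3.141, -0.0, -1.241]
force: [-0.3, -1.0, -0.5]
width: 0.0005
```

Request:
arm_command(
  targets=[
    [[0,0,0],[0,0,-1],1],
    [[0,0,0],[0,0,0],1],
  ],
)

```text
t: 10.5
eef_pos: [0.4804, 0.0971, 0.2596]
ee_rot: [-3.141, 0.0, -1.241]
force: [0.3, 0.2, -0.9]
width: 0.0007
```

Request:
arm_command(
  targets=[
    [[0,0,0],[0,0,-1],1],
    [[0,0,0],[0,0,0],1],
  ],
)

```text
t: 10.7
eef_pos: [0.4805, 0.0969, 0.2585]
ee_rot: [-3.141, 0.0, -1.242]
force: [-0.4, -0.5, 0.5]
width: 0.0001
```

Request:
arm_command(
  targets=[
    [[0,0,0],[0,0,-0.5],1],
    [[0,0,0],[0,0,0],1],
  ],
)

```text
t: 10.9
eef_pos: [0.4805, 0.0969, 0.2584]
ee_rot: [-3.141, 0.0, -1.242]
force: [-1.3, 0.0, 4.0]
width: 0.0002
```

Request:
arm_command(
  targets=[
    [[0,0,0],[0,0,-1],1],
    [[0,0,0],[0,0,0],1],
  ],
)

```text
t: 11.1
eef_pos: [0.4805, 0.0969, 0.2582]
ee_rot: [-3.141, -0.0, -1.241]
force: [-5.7, 0.5, 13.0]
width: 0.0007
```

Request:
arm_command(
  targets=[
    [[0,0,0],[0,0,-0.7],1],
    [[0,0,0],[0,0,0],1],
    [[0,0,0],[0,0,0],1],
    [[0,0,0],[0,0,0],1],
  ],
)

```text
t: 11.5
eef_pos: [0.4805, 0.0969, 0.258]
ee_rot: [-3.141, -0.0, -1.241]
force: [-8.7, 0.4, 21.8]
width: 0.0006
```

Run:
```python
from h import *
for n in ("scene","side"):
    im,d=grab_frame(n);np.save(f"pics/{n}9.npy",d);cv2.imwrite(f"pics/{n}9.png",im[:,:,::-1])
    a,b,c,e=(180,290,220,440) if n=="scene" else (140,260,230,380)
    cv2.imwrite(f"pics/{n}9z.png",cv2.resize(im[a:b,c:e,::-1],None,fx=3.6,fy=3.6,interpolation=cv2.INTER_CUBIC))
s=get_state();print(s["eef_pos"],s["force"],s["t"])
```

```text
[0.48045773 0.09688643 0.25804262] [-9.36255419  0.09107481 21.0746993 ] 11.6
```

View pics/scene9z.png

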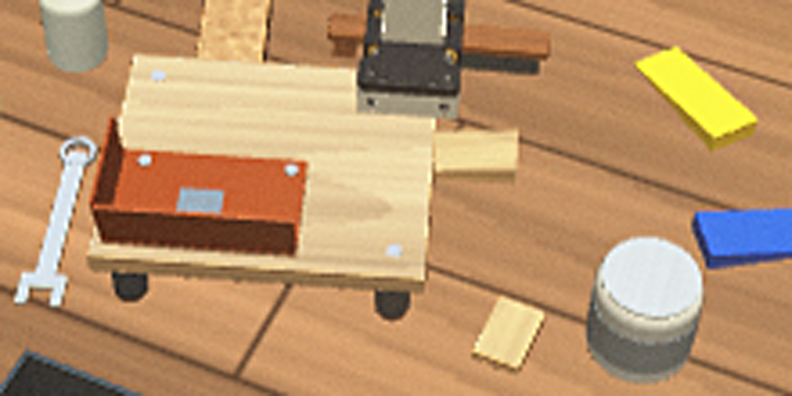

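View pics/side9z.png

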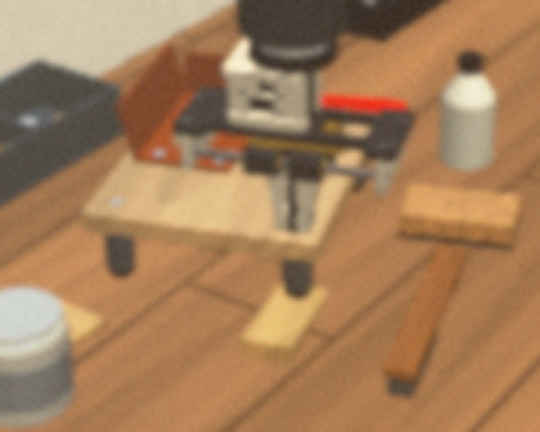

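The wedge is under the short leg. Under about 21 N the corner stays at level height (TCP 0.2580) and does not sink, so I'm handing in.

```bash
python3 -c "
from station import *
print(job_done())
s=get_state();print(s['eef_pos'],s['force'],s['t'])"
```

```text
the job is handed in; nothing more can be done
None
the job is handed in; nothing more can be done
```

The wedge is under the short leg, and the job was handed in with the fingers still pressing on the corner. The hand-in reports no verdict, and I couldn't read the state afterwards.

**What I did:** I pressed the corner first; it sank about 5 mm, so the leg is about 5 mm short. Then I pushed the wedge thin edge first with closed fingertips, correcting a 13 mm sideways offset on the way. It met the leg at about 24 mm past the axis with a light force of about 2 N, and I added about 1.5 mm more.

**Last checks, taken at about 11.6 s of the 51 s:**
- **Rocking:** the corner resisted at once when pressed. The tool height went from 0.2584 to 0.2580 m as the force rose to about 21 N, against 0.258 m expected when level. Before the wedge it sank to 0.253 m.
- **Position:** by dead reckoning, the wedge's middle is about 35 mm from the leg axis, inside the 55 mm limit.
- **Surroundings:** by eye, the last pictures show the stand and the other things where they were.

**Where checks disagreed:** the scene and side cameras differed by about 6 mm in x on the stand's screws. I used the wrist camera instead, and it matched the wedge's known size to within 1–2 mm. I didn't measure the stand's tilt or the load on the wedge directly; both are inferred from the press test.

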